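# Clear the screen and bring the squeegee out to the printing lean

## Robot

A 6-joint arm with a two-finger parallel gripper is mounted at the origin on a cart in front of the work surface, level with it; the furniture and walls round the work are solid. World frame = base frame: x ahead of the robot, y to its left, z up, the work surface at z = 0. Lengths are in m, angles in rad, forces in N, time in s.
With the tool pointing down it reaches from about 0.375 to 0.9 m from the base axis. Payload 3.1 kg.
Tool frame: the origin (TCP) lies at the centre of the arm's flange, where the gripper is bolted on; the fingertips stand robot.tip_extent ahead of it and the grasp point (between the pads) lies 164 mm ahead of it (robot.tip_extent is the distance from the TCP to the fingertips, in m); z points along the fingers, y is the line along which they close (so a half turn about z gives the same grasp; the last joint's range is limited). The gripper opens to 87 mm and grips with 3 to 60 N. Pads are 19 mm wide; open, the fingers measure 117 mm over their backs; the gripper's body (75 mm by 190 mm) begins 51 mm behind the grasp point.
Start: joints at [0.95, 0.527, 1.433, -0, 1.181, -0.178], TCP at [0.268, 0.565, 0.405] pointing down, gripper open.
Joint ranges: [-3.08, 3.08], [-0.75, 2.2], [0.22, 2.44], [-1.43, 4.57], [0, 2.65], [-2.85, 2.85]. Speed limits (rad/s): [2.79, 2.79, 3.14, 3.14, 3.14, 3.14].

## Interface

Orientations are given as a unit quaternion [x, y, z, w].
In Python, from rig import get_obs, camera, hand_in, cut_out, robot gives the robot as it stands.
- The arm moves only by the tool step_arm, never from a script. Its argument "rows" is a list of rows, each a list of 6 numbers: the shift along the world's x, y, z in m, then the turn, a rotation vector about the world's x, y, z in degrees. A call has 1 to 12 rows; each row shifts and turns the commanded pose from where the row before left it; what a row does not reach is not made up. A row lasts 1/8 s, in which the tool goes at most 62.5 mm and 10.7 degrees, less where a joint would pass 70% of its speed; a pose out of reach is approached as far as the arm can. A call is refused whole if a number of a shift passes 0.0625 or a number of a turn 10.7, either way. A call with a gripper value outside its range is refused whole. "jaw" is the finger opening in m, from 0 to 0.087, set as the call begins (left out, the last holds). The fingers move at their own pace and stop on an object; "squeeze" is the grip in N (left out, the last holds). Time passes only in rows, so rows that do not move let the fingers close. It gives the time, the measured TCP pose, the force, the opening and the grip force at its end, in the units of the state.
- get_obs(): the state, without advancing time (a new reading comes with each control period).
- camera(name): name is "side" or "top"; returns a dict with "pixels" (480x640x3 uint8, blue, green, red), "depth" (480x640 float32, m along the optical axis (not along the pixel's ray), 0 where there is no reading), "fov_y" (degrees; the focal length in pixels is half the picture's height over the tangent of half this angle, whatever the lens; pixels are square), "cx", "cy" (the principal point, pixels), "extrinsics" (4x4, takes a point from camera to world coordinates). Camera axes: x right, y up, looking along -z (the intrinsics and any distortion apply to the point x, -y, -z); pixel columns grow to the right and rows downward; lengths in m; the calibration is good to about 2 mm. A picture is of the moment at which its call begins.
- hand_in(): hands the job in; it is judged then, once.
Trained networks look in the newest picture that a camera, given by its name, has taken for a name from the list of things; names that differ only in an ending like _2 or _b are one class to them, and where a whole thing is asked for, a point or a joint stands for the part that bears it (a point fixed in the world has none). Each returns a list of dicts, best first, with "confidence" (0 to 1); they miss things now and then, are a little off and sometimes report something else, mostly with a low value. They report only what shows in the picture. A call takes as long as a camera call.
- cut_out(label, camera): "region" (480x640 bool, what is visible of it) and "extent" ([centre column, centre row, width, height] in pixels, round what is visible of it).
The state is a dict: "time": time; "q": joint angles; "joint_velocities": joint speeds; "joint_torque": joint torques, N m; "position": TCP position; "tool_rot": TCP orientation; "ft_force": force on the tool from outside, world axes, zero at the start; "moment": the same for the moment, N m; "grip_width": finger opening in m; "grip_force": force on a finger pad.
Only numpy, scipy, OpenCV 4.12 (cv2) and the standard library are available. Lean on these libraries where they do the work, as an engineer would, in place of code of your own. Each camera call takes 0.05 s, during which the arm holds its last target. There are 200 camera calls.

## Task

Make ready to pull a print: pick the loose cap screw off the mesh of the small screen and drop it into the open mixing cup. Then draw the squeegee up out of its rack and hold it, blade down, about 10 cm above the middle of the mesh, with its long blade edge level and running left to right, parallel to the near side of the screen's frame, and the whole squeegee leaning over to about 45 degrees from upright (towards you or away, either will do). Finish while still holding it there, and on the way do not press on the screen, tip the cup or push the ink tub, the blue tape roll or the white domed cap about.

Things in the scene. Friction and masses are not known exactly. Their poses are not given: they have to be found in the camera images.
- screen: Small printing screen: grey-white frame, blue mesh, 243 (x) x 252 (y) x 25 mm, fixed level 35 mm above the table in two steel hinge clamps on its left side (up to 28 mm above the frame's top). Origin: centre of the frame's underside; x from its near to its far side (yaw up to 0.2 rad), y left, z up. Bars 33 mm wide; inside, the 175 x 185 mm mesh is a rigid sheet, top 4 mm above the origin.
- screw: Black steel M12 cap screw, 46 mm long, 60 g, standing upright on its head on the mesh. As a collider it is a plain cylinder of 18 mm diameter. Origin: centre of the underside of the head; z along the screw, up.
- screw_mid (a point): The middle of the cap screw, on its axis, 23 mm from either end.
- cup: White plastic mixing cup, open at the top, loose, 150 g, 65 mm high, 64 mm outside diameter at the rim and 48 mm at the foot, wall about 3 mm (mouth about 56 mm, inner floor about 40 mm across and 2 mm above the table). Origin: centre of the underside, z up.
- rack: Fixed squeegee rack: aluminium base 170 x 74 x 6 mm, a black forked bracket at each end (x = 50 to 78 mm), open between them. Origin: centre of underside; x along the squeegee, z up. The wooden back rests 43 mm above the table; 7 mm cheeks beside its ends (3 mm play a side) reach 61 mm, end stops 53 mm high. The squeegee lifts straight up and out.
- squeegee: Hand squeegee, 180 g, loose in the rack, blade down: wooden back 140 mm long, 32 thick, 30 high; amber blade 138 mm long, 6 thick, standing 29 mm out of it (rigid; 59 mm in all). Origin: centre of the back's outer face, 73 mm above the table in the rack; z towards the blade edge (down in the rack); long direction (-0.4695, 0.8829, 0) in this frame.
- squeegee_edge (a point): Middle of the squeegee's blade edge, 14 mm above the table in the rack. x along the edge (the rack's x at the start), y across the 32 mm thickness, z from the edge to the wooden back (up while it stands upright, blade down). The wooden back fills z = 29 to 59 mm, x = -70 to 70 mm, y = -16 to 16 mm of this frame.
- ink_tub: White ink tub with a lid, 72 mm diameter, 71 mm high, loose; a bystander. Origin: centre of the underside.
- blue_tape: Roll of blue tape lying flat, 60 mm diameter, 19 mm high, loose; a bystander. Origin: centre of the underside.
- white_cap: White domed cap, 62 mm diameter, 28 mm high, loose; a bystander. Origin: centre of the underside.

How it is judged:
By the outcome, as a careful person would: the job done as asked, in the order asked, and still so for the second after the job is handed in, while the arm keeps its last pose, push and grip.
It also fails if it takes over 51 s, if anything falls off the work surface, if the arm or the gripper's body presses on something with over 40 N, if the wrist force passes 120 N, or if a joint passes its speed limit or range.

## Working session

There is one attempt and no reset: what is moved stays moved. The work goes in short steps, Python scripts to look and compute and a tool call to move; the robot and the scene stay as the last step left them, time stands still between calls to the robot, and variables do not carry over. Pictures are saved under pics/ and viewed, at most 10 in all, crops included, and the job is handed in when it is done.

Besides the shell and the picture viewer there is one more tool, called after "Emit:" as a command line: name --pt "numbers of a row" for each row, then --argument value for the rest. step_arm: Moves the arm, as the interface text tells. Its arguments: {"type":"object","properties":{"rows":{"type":"array"},"jaw":{"type":"number"},"squeeze":{"type":"number"}},"required":["rows"]}

```bash
mkdir -p pics; cat > h.py <<'E'
import numpy as np, cv2
from rig import get_obs, camera, hand_in, cut_out, robot
def cloud(c):
    h,w=c["depth"].shape; f=h/2/np.tan(np.radians(c["fov_y"])/2)
    u,v=np.meshgrid(np.arange(w),np.arange(h)); d=c["depth"]
    P=np.stack([(u-c["cx"])/f*d,-(v-c["cy"])/f*d,-d,np.ones_like(d)],-1)
    W=P@np.array(c["extrinsics"]).T; W=W[...,:3]; W[d<=0]=np.nan; return W
E
python3 - <<'E'
from h import *
print({k:v for k,v in get_obs().items()}, robot.tip_extent)
for n in ["top","side"]:
    c=camera(n); print(n,{k:v for k,v in c.items() if k not in("pixels","depth")})
    cv2.imwrite(f"pics/{n}0.png",c["pixels"]); W=cloud(c)
    np.save(f"{n}W.npy",W)
    for l in ["screen","screw","cup","rack","squeegee","ink_tub","blue_tape","white_cap"]:
        for r in cut_out(l,n)[:2]:
            p=W[r["region"]]; p=p[~np.isnan(p[:,0])]
            if len(p): print(l,round(r["confidence"],2),np.round(r["extent"]),len(p),"med",np.median(p,0).round(3),"lo",np.percentile(p,2,axis=0).round(3),"hi",np.percentile(p,98,axis=0).round(3))
            np.save(f"{n}_{l}.npy",r["region"]) if r is not None and r["confidence"]>.5 else 0
E
```

```text
{'time': 0.0, 'q': array([ 9.49511390e-01,  5.28459138e-01,  1.43394104e+00, -5.47063127e-06,
        1.18139707e+00, -1.78514567e-01]), 'joint_velocities': array([ 1.66381841e-03, -1.92690704e-03,  3.38006304e-04, -6.84778189e-04,
       -3.46094142e-04, -7.01177164e-05]), 'joint_torque': array([ 6.97074320e-04, -4.40037274e+01, -1.76597339e+01,  6.34125411e-02,
        5.82309254e-02, -1.99384071e-04]), 'position': array([0.26754702, 0.56444121, 0.4037632 ]), 'tool_rot': array([ 2.19580062e-01,  9.75593861e-01, -1.01631256e-03, -4.26823906e-04]), 'ft_force': array([0.82505394, 0.27330984, 0.04020773]), 'moment': array([0.02061268, 0.01538721, 0.00894307]), 'grip_force': 0.0, 'grip_width': 0.08704962807921413} 0.1822
top {'fov_y': 45.93088588337142, 'cx': 312.64439046648147, 'cy': 234.35020545278314, 'extrinsics': array([[ 0.01276392,  0.99807195, -0.06074098,  0.40002929],
       [-0.99991173,  0.01251606, -0.0044593 , -0.09976107],
       [-0.00369046,  0.06079253,  0.9981436 ,  1.74505333],
       [ 0.        ,  0.        ,  0.        ,  1.        ]])}
screen 0.84 [175. 227. 110.
[... 1562 characters left out ...]
023]
cup 0.62 [343. 331.  28.  42.] 865 med [ 0.472 -0.346  0.041] lo [ 0.442 -0.384  0.003] hi [ 0.499 -0.324  0.067]
rack 0.83 [338. 224.  57.  37.] 1011 med [0.565 0.002 0.01 ] lo [ 0.497 -0.032  0.002] hi [0.658 0.028 0.061]
squeegee 0.82 [336. 212.  45.  32.] 837 med [0.581 0.013 0.068] lo [ 0.512 -0.012  0.009] hi [0.646 0.047 0.077]
ink_tub 0.69 [351. 379.  36.  47.] 1391 med [ 0.443 -0.488  0.069] lo [ 0.414 -0.511  0.003] hi [ 0.479 -0.444  0.074]
blue_tape 0.76 [380. 349.  27.  32.] 551 med [ 0.53  -0.417  0.018] lo [ 0.502 -0.443  0.001] hi [ 0.558 -0.387  0.023]
white_cap 0.88 [410. 383.  31.  30.] 687 med [ 0.563 -0.513  0.021] lo [ 0.539 -0.534  0.002] hi [ 0.592 -0.481  0.03 ]
```

```bash
python3 - <<'E'
from h import *
for n in ["top","side"]:
    W=np.load(f"{n}W.npy"); 
    X,Y,Z=W[...,0],W[...,1],W[...,2]
    def box(x0,x1,y0,y1,z0,z1): 
        m=(X>x0)&(X<x1)&(Y>y0)&(Y<y1)&(Z>z0)&(Z<z1); return W[m]
    p=box(.45,.6,.25,.40,.06,.1); print(n,"screw",len(p),p.mean(0).round(4),p.min(0).round(3),p.max(0).round(3))
    p=box(.49,.67,-.05,.1,.066,.085); r=cv2.minAreaRect((p[:,:2]*1000).astype(np.float32)); print("sq",len(p),p.mean(0).round(4),r)
    p=box(.43,.52,-.41,-.3,.056,.08); (cx,cy),rr=cv2.minEnclosingCircle((p[:,:2]*1000).astype(np.float32));print("cup",cx,cy,rr,p[:,2].mean())
    p=box(.37,.68,.14,.46,.05,.066); r=cv2.minAreaRect((p[:,:2]*1000).astype(np.float32));print("screen",r)
    p=box(.37,.68,.14,.43,.03,.045); print("mesh",p.mean(0),cv2.minAreaRect((p[:,:2]*1000).astype(np.float32)))
t=cv2.imread("pics/top0.png")[150:290,100:480]; s=cv2.imread("pics/side0.png")[100:420,220:450]
t=cv2.resize(t,None,fx=2.1,fy=2.1); s=cv2.resize(s,(0,0),fx=.9,fy=.9)
o=np.zeros((t.shape[0]+s.shape[0],800,3),np.uint8);o[:t.shape[0],:t.shape[1]]=t;o[t.shape[0]:,:s.shape[1]]=s
cv2.imwrite("pics/a.png",o)
E
```

```text
top screw 76 [0.505  0.3721 0.0681] [0.453 0.31  0.06 ] [0.6   0.4   0.093]
sq 454 [0.58   0.0192 0.073 ] ((579.7407836914062, 16.901025772094727), (141.89578247070312, 44.557132720947266), 15.863873481750488)
cup 470.50433349609375 -353.19012451171875 32.693363189697266 0.06400821165961178
screen ((518.739013671875, 316.9874267578125), (235.60107421875, 285.5514221191406), 11.670272827148438)
mesh [0.51739982 0.29433633 0.03879893] ((508.8967590332031, 285.3496398925781), (276.7055358886719, 286.977783203125), 0.7289438247680664)
side screw 93 [0.5063 0.3629 0.0671] [0.45  0.304 0.06 ] [0.6   0.4   0.089]
sq 444 [0.5772 0.0138 0.073 ] ((579.7239379882812, 16.570938110351562), (143.4054718017578, 35.416568756103516), 15.513775825500488)
cup 470.7507019042969 -354.93670654296875 32.633487701416016 0.06296923025005266
screen ((518.3368530273438, 314.01141357421875), (237.80816650390625, 293.708984375), 11.623918533325195)
mesh [0.51719623 0.29113459 0.03993626] ((520.904296875, 281.62237548828125), (290.0762634277344, 279.95306396484375), 88.55998229980469)
```

View pics/a.png

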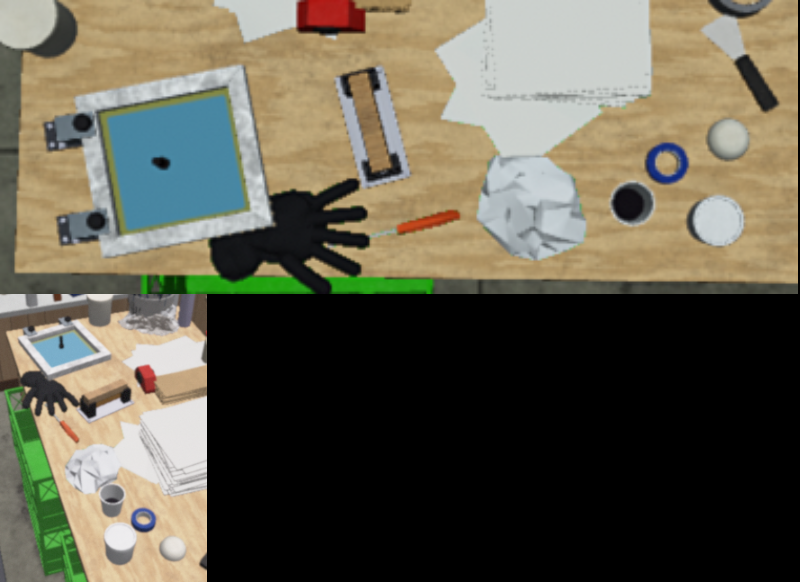

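```bash
python3 - <<'E'
from h import *
for n in ["top","side"]:
    W=np.load(f"{n}W.npy"); I=cv2.imread(f"pics/{n}0.png"); X,Y,Z=W[...,0],W[...,1],W[...,2]
    m=(abs(X-.518)<.03)&(abs(Y-.312)<.03)&(Z>.047); p=W[m]; print(n,"screw",len(p),p.mean(0).round(4),p.min(0).round(3),p.max(0).round(3))
    p=p[p[:,2]>.075]; print(p.round(3).tolist()[:12])
    hsv=cv2.cvtColor(I,cv2.COLOR_BGR2HSV)
    b=(hsv[...,0]>92)&(hsv[...,0]<112)&(hsv[...,1]>80)&(X>.38)&(X<.66)&(Y>.15)&(Y<.44)
    p=W[b&(abs(Z-.039)<.01)]; print("mesh",len(p),p[:,2].mean(),cv2.minAreaRect((p[:,:2]*1000).astype(np.float32)))
    p=W[(abs(Z-.06)<.006)&(X>.37)&(X<.68)&(Y>.14)&(Y<.45)&(hsv[...,1]<60)]; print(cv2.minAreaRect((p[:,:2]*1000).astype(np.float32)))
    p=W[(abs(Z-.073)<.006)&(abs(X-.58)<.09)&(abs(Y-.017)<.05)&(hsv[...,1]>60)];print("sq",len(p),p[:,2].mean(),cv2.minAreaRect((p[:,:2]*1000).astype(np.float32)))
E
```

```text
top screw 53 [0.5178 0.3138 0.0629] [0.491 0.282 0.047] [0.541 0.339 0.093]
[[0.524, 0.319, 0.084], [0.524, 0.316, 0.084], [0.523, 0.311, 0.093], [0.52, 0.321, 0.088], [0.52, 0.318, 0.09], [0.52, 0.314, 0.09], [0.521, 0.314, 0.082], [0.521, 0.311, 0.08], [0.517, 0.322, 0.085], [0.518, 0.319, 0.085], [0.517, 0.314, 0.091], [0.518, 0.314, 0.081]]
mesh 2968 0.03957519052327179 ((521.5534057617188, 299.65679931640625), (165.3183135986328, 174.33836364746094), 11.724616050720215)
((518.656982421875, 317.434326171875), (235.54153442382812, 284.5751037597656), 11.634058952331543)
sq 399 0.0729760500908196 ((579.5787353515625, 19.229616165161133), (139.91317749023438, 28.882740020751953), 14.91582202911377)
side screw 60 [0.5184 0.3113 0.065 ] [0.509 0.301 0.047] [0.528 0.32  0.089]
[[0.516, 0.317, 0.087], [0.52, 0.317, 0.087], [0.522, 0.314, 0.088], [0.516, 0.315, 0.085], [0.518, 0.309, 0.089], [0.521, 0.311, 0.086], [0.515, 0.313, 0.083], [0.516, 0.304, 0.088], [0.52, 0.309, 0.085], [0.525, 0.313, 0.081], [0.516, 0.316, 0.078], [0.518, 0.31, 0.081]]
mesh 1311 0.040329324251014105 ((522.0693969726562, 304.2210998535156), (156.9251708984375, 155.974853515625), 12.369623184204102)
((518.3368530273438, 314.01141357421875), (237.80816650390625, 293.708984375), 11.623918533325195)
sq 432 0.07313635707458402 ((579.7239379882812, 16.570938110351562), (143.4054718017578, 35.416568756103516), 15.513775825500488)
```

Emit:
step_arm --pt "0.018 -0.018 -0.006 0 0 0" --pt "0.033 -0.033 -0.014 0 0 0" --pt "0.033 -0.033 -0.014 0 0 0" --pt "0.033 -0.033 -0.014 0 0 0" --pt "0.033 -0.033 -0.014 0 0 0" --pt "0.033 -0.033 -0.014 0 0 0" --pt "0.033 -0.033 -0.014 0 0 0" --pt "0.025 -0.025 -0.012 0 0 0" --pt "0.0105 -0.0105 -0.004 0 0 0" --pt "0 0 0 0 0 0" --pt "0 0 0 0 0 0" --jaw 0.087 --squeeze 30

```text
time: 2.28
position: [0.5184, 0.3142, 0.2992]
tool_rot: [0.219, 0.976, 0.0, -0.0]
ft_force: [-0.6, 0.9, -0.9]
grip_width: 0.0871
grip_force: 0.0
```

Emit:
step_arm --pt "0 -0.001 -0.02 0 0 0" --pt "0 0 -0.025 0 0 0" --pt "0 0 -0.016 0 0 0" --pt "0 0 -0.007 0 0 0" --pt "0 0 0 0 0 0"

```text
time: 2.9
position: [0.519, 0.3126, 0.2307]
tool_rot: [0.219, 0.976, -0.0, -0.0]
ft_force: [0.1, 1.1, 0.5]
grip_width: 0.0867
grip_force: 0.0
```

Emit:
step_arm --pt "0 0 0 0 0 0" --pt "0 0 0 0 0 0" --pt "0 0 0 0 0 0" --pt "0 0 0 0 0 0" --pt "0 0 0 0 0 0" --pt "0 0 0 0 0 0" --pt "0 0 0 0 0 0" --pt "0 0 0 0 0 0" --jaw 0.0

```text
time: 3.9
position: [0.5193, 0.3123, 0.2307]
tool_rot: [0.22, 0.976, 0.0, 0.0]
ft_force: [-0.4, 0.5, -0.1]
grip_width: 0.0172
grip_force: 30.0
```

Emit:
step_arm --pt "0 0 0.02 0 0 0" --pt "0 0 0.03 0 0 0" --pt "0 0 0.03 0 0 0" --pt "0 -0.02 0.01 0 0 -2" --pt "0 -0.04 0 0 0 -5" --pt "0 -0.05 0 0 0 -5" --pt "0 -0.05 0 0 0 -5" --pt "0 -0.05 0 0 0 -5" --pt "0 -0.05 0 0 0 -5" --pt "0 -0.05 0 0 0 -5" --pt "0 -0.05 0 0 0 -5" --pt "0 -0.04 0 0 0 -4"

```text
time: 5.4
position: [0.518, -0.0906, 0.3199]
tool_rot: [0.55, 0.835, -0.0, -0.001]
ft_force: [0.5, 0.6, -0.9]
grip_width: 0.0171
grip_force: 30.0
```

Emit:
step_arm --pt "-0.005 -0.04 0 0 0 -4" --pt "-0.007 -0.045 0 0 0 -5" --pt "-0.007 -0.045 0 0 0 -5" --pt "-0.007 -0.045 0 0 0 -5" --pt "-0.007 -0.045 0 0 0 -4" --pt "-0.007 -0.025 0 0 0 0" --pt "-0.006 -0.015 0 0 0 0" --pt "-0.003 -0.006 0 0 0 0" --pt "0 0 0 0 0 0" --pt "0 0 0 0 0 0"

```text
time: 6.65
position: [0.4704, -0.3527, 0.3207]
tool_rot: [0.703, 0.711, 0.0, -0.0]
ft_force: [0.4, 0.2, -0.2]
grip_width: 0.0171
grip_force: 30.0
```

```bash
python3 - <<'E'
from h import *
c=camera("side"); cv2.imwrite("pics/b.png",cv2.resize(c["pixels"][220:420,240:450],None,fx=2.5,fy=2.5)); W=cloud(c);X,Y,Z=np.moveaxis(W,-1,0)
p=W[(abs(X-.47)<.05)&(abs(Y+.354)<.05)&(abs(Z-.068)<.012)];print(cv2.minEnclosingCircle((p[:,:2]*1000).astype(np.float32)))
print(get_obs()["position"],get_obs()["tool_rot"])
E
```

```text
((469.7268371582031, -355.0451965332031), 33.68834686279297)
[ 0.47051571 -0.3527465   0.32074204] [ 7.02759480e-01  7.11427449e-01  9.18214617e-05 -2.98703026e-04]
```

View pics/b.png

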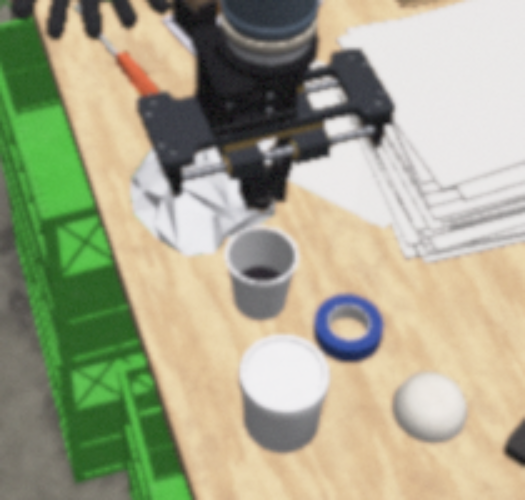

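Emit:
step_arm --pt "0 -0.001 -0.02 0 0 0" --pt "0 0 -0.025 0 0 0" --pt "0 0 -0.015 0 0 0" --pt "0 0 -0.006 0 0 0" --pt "0 0 0 0 0 0"

```text
time: 7.32
position: [0.4704, -0.3547, 0.2547]
tool_rot: [0.703, 0.711, 0.0, -0.0]
ft_force: [0.1, 0.2, 0.4]
grip_width: 0.0172
grip_force: 30.0
```

Emit:
step_arm --pt "0 0 0 0 0 0" --pt "0 0 0 0 0 0" --pt "0 0 0 0 0 0" --pt "0 0 0 0 0 0" --pt "0 0 0.01 0 0 0" --pt "0 0 0.025 0 0 0" --pt "0 0 0.035 0 0 0" --pt "0 0 0 0 0 0" --jaw 0.06

```text
time: 8.32
position: [0.471, -0.3555, 0.3281]
tool_rot: [0.703, 0.711, -0.0, 0.004]
ft_force: [-0.6, -0.0, 0.5]
grip_width: 0.0599
grip_force: 0.0
```

```bash
python3 - <<'E'
from h import *
c=camera("side"); cv2.imwrite("pics/c.png",cv2.resize(c["pixels"][250:400,280:430],None,fx=3.5,fy=3.5,interpolation=cv2.INTER_CUBIC))
for l in ["screw","cup"]:
  for r in cut_out(l,"side")[:3]: print(l,r["confidence"],r["extent"])
E
```

```text
screw 0.57 [342.4, 330.5, 2.5, 7.3]
cup 0.88 [344.2, 329.9, 29.2, 37.6]
cup 0.33 [352.4, 377.9, 35.2, 44.1]
```

View pics/c.png

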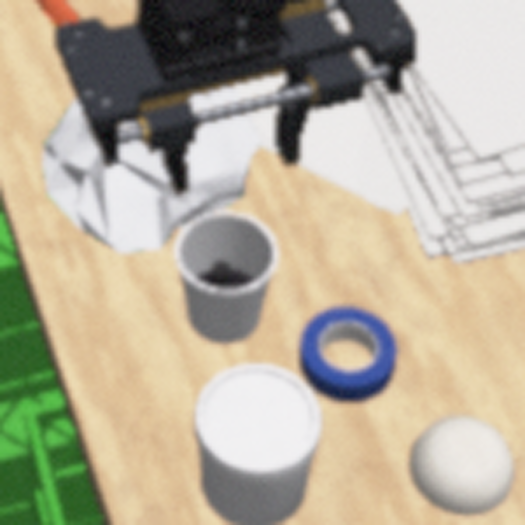

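Emit:
step_arm --pt "0.005 0.018 0 0 0 -4" --pt "0.011 0.038 0 0 0 -8" --pt "0.011 0.038 0 0 0 -8" --pt "0.011 0.038 0 0 0 -8" --pt "0.011 0.038 0 0 0 -8" --pt "0.011 0.038 0 0 0 -8" --pt "0.011 0.038 0 0 0 -8" --pt "0.011 0.038 0 0 0 -8" --pt "0.011 0.038 0 0 0 -8" --pt "0.011 0.038 0 0 0 -5" --pt "0.005 0.0135 0 0 0 -2.2" --pt "0 0 0 0 0 0" --jaw 0.087

```text
time: 9.98
position: [0.579, 0.0199, 0.3234]
tool_rot: [0.991, 0.136, -0.001, -0.0]
ft_force: [-0.4, -0.1, 0.2]
grip_width: 0.087
grip_force: 0.0
```

```bash
python3 - <<'E'
from h import *
from scipy.spatial.transform import Rotation as R
o=get_obs(); y=R.from_quat(o["tool_rot"]).as_matrix(); print(o["position"],np.degrees(np.arctan2(y[1,1],y[0,1])),y[:,2],o["q"])
for n in ["side","top"]:
    c=camera(n); W=cloud(c); X,Y,Z=np.moveaxis(W,-1,0); 
    for l in ["screw","cup","squeegee"]:
        for r in cut_out(l,n)[:2]:
            p=W[r["region"]];p=p[~np.isnan(p[:,0])]; print(n,l,round(r["confidence"],2),r["extent"],np.median(p,0).round(3) if len(p) else 0)
    if n=="top": cv2.imwrite("pics/d.png",np.hstack([cv2.resize(c["pixels"][225:275,380:430],(390,390),interpolation=cv2.INTER_CUBIC),cv2.resize(c["pixels"][150:270,220:340],(390,390))]))
E
```

```text
[0.57897747 0.01985682 0.32343643] -74.4113959250548 [-2.56801944e-03  3.21051777e-04 -9.99996651e-01] [-1.58494765e-01  5.71958210e-01  1.62465148e+00 -1.08729136e-04
  9.47569470e-01  1.14029148e+00]
side cup 0.93 [344.8, 329.9, 26.5, 40.6] [ 0.471 -0.348  0.043]
side cup 0.58 [409.9, 383.5, 31.1, 31.0] [ 0.563 -0.513  0.021]
side squeegee 0.98 [337.4, 209.9, 46.4, 32.7] [0.58  0.012 0.068]
top cup 0.57 [400.2, 246.5, 25.9, 20.6] [ 0.472 -0.359  0.024]
top squeegee 0.37 [286.5, 228.7, -3.4, 6.5] [ 0.522 -0.007  0.073]
```

View pics/d.png

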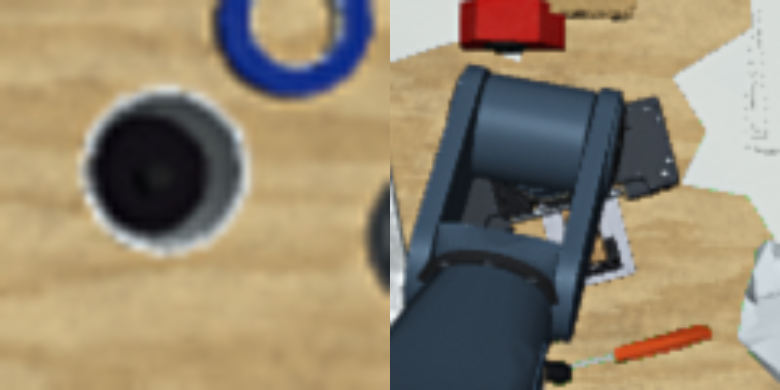

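Emit:
step_arm --pt "0.001 -0.002 -0.02 0 0 0" --pt "0 0 -0.03 0 0 0" --pt "0 0 -0.025 0 0 0" --pt "0 0 -0.018 0 0 0" --pt "0 0 -0.008 0 0 0" --pt "0 0 0 0 0 0"

```text
time: 11.12
position: [0.5803, 0.0166, 0.2236]
tool_rot: [0.991, 0.134, -0.0, -0.0]
ft_force: [-0.6, -0.0, 0.3]
grip_width: 0.0869
grip_force: 0.0
```

Emit:
step_arm --pt "0 0 0 0 0 0" --pt "0 0 0 0 0 0" --pt "0 0 0 0 0 0" --pt "0 0 0 0 0 0" --pt "0 0 0 0 0 0" --pt "0 0 0 0 0 0" --pt "0 0 0 0 0 0" --pt "0 0 0 0 0 0" --jaw 0.0 --squeeze 50

```text
time: 12.12
position: [0.5802, 0.0168, 0.2238]
tool_rot: [0.991, 0.134, -0.0, -0.0]
ft_force: [-0.7, 0.7, 1.2]
grip_width: 0.0305
grip_force: 50.0
```

Gripped. Lift straight up gently.

Emit:
step_arm --pt "0 0 0.005 0 0 0" --pt "0 0 0.01 0 0 0" --pt "0 0 0.015 0 0 0" --pt "0 0 0.02 0 0 0" --pt "0 0 0.03 0 0 0" --pt "0 0 0.03 0 0 0" --pt "0 0 0.03 0 0 0" --pt "0 0 0.02 0 0 0" --pt "0 0 0 0 0 0"

```text
time: 13.25
position: [0.5806, 0.0167, 0.3864]
tool_rot: [0.991, 0.134, 0.003, 0.001]
ft_force: [-0.4, 0.1, -2.9]
grip_width: 0.0305
grip_force: 50.0
```

```bash
python3 - <<'E'
from h import *
c=camera("side"); cv2.imwrite("pics/e.png",cv2.resize(c["pixels"][120:270,240:440],None,fx=3,fy=3))
r=cut_out("squeegee","side")[0]; W=cloud(c); p=W[r["region"]];p=p[~np.isnan(p[:,0])];print(r["confidence"],np.median(p,0),np.percentile(p,[2,98],axis=0))
o=get_obs();print(o["position"],o["q"],o["ft_force"])
E
```

```text
0.64 [0.55068771 0.00307688 0.21573326] [[ 0.51241316 -0.01552606  0.1785729 ]
 [ 0.64239355  0.03208239  0.23846583]]
[0.57976658 0.01678743 0.38380277] [-1.63609746e-01  4.92019737e-01  1.57004022e+00 -3.59972364e-05
  1.07982805e+00  1.13790033e+00] [ 0.25688292  0.19117633 -2.21431653]
```

View pics/e.png

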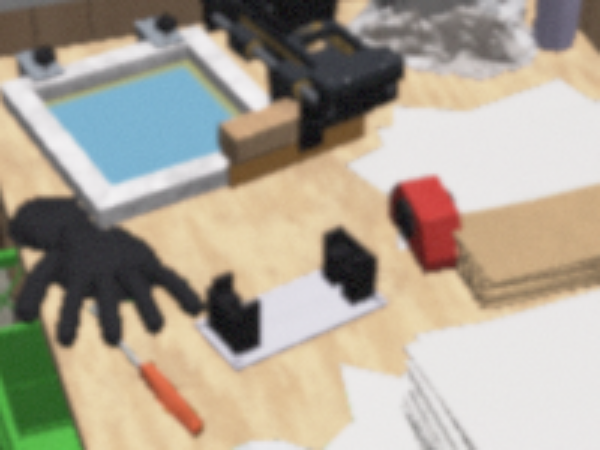

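Emit:
step_arm --pt "-0.002 0.012 0 0 0 4" --pt "-0.006 0.028 0 0 0 8" --pt "-0.006 0.03 0 0 0 9" --pt "-0.006 0.03 0 0 0 9" --pt "-0.006 0.03 0 0 0 9" --pt "-0.006 0.03 0 0 0 9" --pt "-0.006 0.03 0 0 0 9" --pt "-0.006 0.03 0 0 0 9" --pt "-0.006 0.03 0 0 0 9" --pt "-0.005 0.02 0 0 0 7.2" --pt "-0.004 0.013 0 0 0 4" --pt "0 0 0 0 0 0"

```text
time: 14.85
position: [0.5205, 0.3004, 0.3823]
tool_rot: [0.631, 0.775, -0.001, -0.001]
ft_force: [0.0, -0.1, -1.8]
grip_width: 0.0304
grip_force: 50.0
```

Emit:
step_arm --pt "0.012 0.003 -0.008 -0.606 2.937 0" --pt "0.025 0.005 -0.016 -1.414 6.853 0" --pt "0.025 0.005 -0.016 -1.414 6.853 0" --pt "0.025 0.005 -0.016 -1.414 6.853 0" --pt "0.025 0.005 -0.016 -1.414 6.853 0" --pt "0.021 0.004 -0.016 -1.414 6.853 0" --pt "0.012 0.003 -0.009 -1.414 6.853 0" --pt "0 0 0 0 0 0" --pt "0 0 0 0 0 0" --pt "0 0 0 0 0 0"

```text
time: 16.1
position: [0.6659, 0.3296, 0.288]
tool_rot: [0.584, 0.716, -0.296, -0.241]
ft_force: [-0.1, -0.1, -2.0]
grip_width: 0.0307
grip_force: 50.0
```

```bash
cat > e.py <<'E'
from h import *
from scipy.spatial.transform import Rotation as R
o=get_obs(); M=R.from_quat(o["tool_rot"]).as_matrix(); print(o["position"],o["q"],o["ft_force"],o["grip_width"])
print("edge",o["position"]+.2098*M[:,2],"lean",np.degrees(np.arccos(-M[2,2])),"long",M[:,0],"yaw",np.degrees(np.arctan2(-M[0,0]*np.sign(M[1,0]),abs(M[1,0]))))
E
python3 e.py; python3 - <<'E'
from h import *
o=[]
for n in ["side","top"]:
    c=camera(n); W=cloud(c); X,Y,Z=np.moveaxis(W,-1,0); I=c["pixels"]
    o.append(cv2.resize(I[100:240,210:350] if n=="side" else I[160:300,100:240],(400,400)))
    r=cut_out("squeegee",n)
    if r:
        p=W[r[0]["region"]];p=p[~np.isnan(p[:,0])];print(n,r[0]["confidence"],r[0]["extent"],np.median(p,0),np.percentile(p,[2,98],axis=0))
cv2.imwrite("pics/f.png",np.hstack(o))
E
```

```text
[0.66587287 0.32962714 0.2880451 ] [0.2984734  0.96805508 0.92448546 0.07463995 2.02849666 0.10110751] [-0.05841956 -0.06926613 -1.96106216] 0.03070037483365451
edge [0.520959   0.29972614 0.13931064] lean 44.85170665251018 long [-2.01641082e-01  9.79459379e-01 -4.45262037e-04] yaw 11.632942638072908
side 0.6 [296.0, 126.1, 26.7, 40.6] [0.53798301 0.28179127 0.16805154] [[0.51475853 0.23518373 0.14108802]
 [0.57502819 0.37306214 0.19093198]]
top 0.61 [184.9, 213.4, 25.1, 27.1] [0.54738251 0.26652799 0.17302093] [[0.52081852 0.23832771 0.03593869]
 [0.59102918 0.30999215 0.19358466]]
```

View pics/f.png

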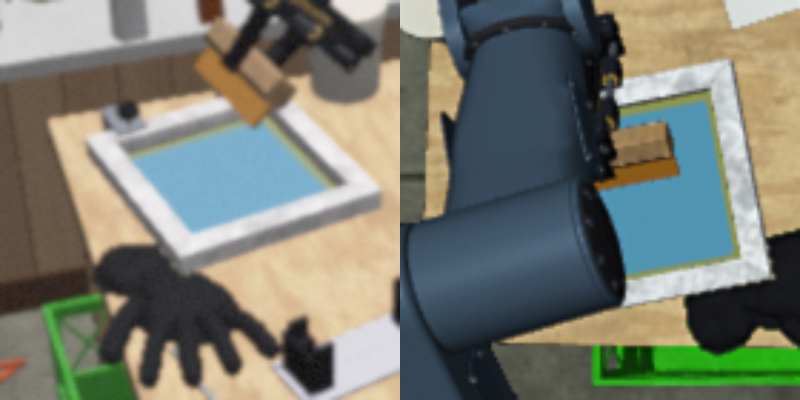

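```bash
python3 - <<'E'
from h import *
c=camera("side"); W=cloud(c); I=c["pixels"]; hsv=cv2.cvtColor(I,cv2.COLOR_BGR2HSV)
r=cut_out("squeegee","side")[0]["region"]
m=r&(hsv[...,1]>150)&(W[...,2]>.12)&(W[...,2]<.2)   # blade, amber
p=W[m]; u,s,v=np.linalg.svd(p-p.mean(0),full_matrices=False); print(len(p),p.mean(0),v[0],s)
for a in np.arange(.22,.39,.02):
    q=p[(p[:,1]>a)&(p[:,1]<a+.02)]
    if len(q): i=q[:,2].argmin(); print(q[i].round(4),len(q))
E
python3 e.py
```

```text
200 [0.52870511 0.29933349 0.15281128] [ 0.21838868 -0.97578005  0.01263622] [0.53977524 0.08745166 0.02887212]
[0.5371 0.2362 0.1504] 6
[0.5354 0.2521 0.1445] 36
[0.5287 0.2718 0.1441] 26
[0.5281 0.2806 0.1457] 36
[0.5201 0.3082 0.1447] 30
[0.5156 0.3265 0.1451] 31
[0.51   0.3535 0.1445] 30
[0.5091 0.3614 0.1471] 5
[0.66607953 0.32981387 0.28741455] [0.29862138 0.96939446 0.92342329 0.0747599  2.02949696 0.1010143 ] [-1.48769445e-03  7.56482498e-01 -1.53089500e+00] 0.030526379581411328
edge [0.52098397 0.29985044 0.1388699 ] lean 44.925160042832566 long [-2.01883399e-01  9.79409496e-01 -3.64111529e-04] yaw 11.647117513939564
```

The edge is level within noise, its yaw measures about 12.6° by camera against 11.65°, and it is centred about 10 cm above the mesh.

```bash
python3 -c "
from rig import hand_in; print(hand_in())"
```

```text
the job is handed in; nothing more can be done
None
```

I dropped the cap screw into the mixing cup, then handed the job in with the squeegee still held blade down, level, leaning 45° and about 10 cm above the middle of the mesh; the pictures showed no sign of anything else having been disturbed.

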